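# Tip the ball knobs out of the swivel jug into the kit crate

### The arm

A 6-joint arm with a two-finger parallel gripper is mounted at the origin on a cart in front of the work surface, level with it; the furniture and walls round the work are solid. World frame = base frame: x ahead of the robot, y to its left, z up, the work surface at z = 0. Lengths are in mm, angles in rad, forces in N, time in s.
With the tool pointing down it reaches from about 400 to 925 mm from the base axis. Payload 12.5 kg.
Tool frame: the origin (TCP) lies midway between the tips of the shut fingers; the grasp point (between the pads) lies 19 mm behind it (env.pinch_z is the z of the grasp point in the tool frame, in mm); z points along the fingers, y is the line along which they close (so a half turn about z gives the same grasp; the last joint's range is limited). The gripper opens to 95 mm and grips with 3 to 60 N. Pads are 20 mm wide; open, the fingers measure 119 mm over their backs; the gripper's body (75 mm by 180 mm) begins 59 mm behind the grasp point.
Start: joints at [-1.331, 0.491, 1.559, -0, 1.092, -0.106], TCP at [211.867, -588.013, 214.661] pointing down, gripper open.
Joint ranges: [-3.1, 3.1], [-0.84, 2.19], [0.05, 2.79], [-1.13, 4.28], [0.06, 2.93], [-2.69, 2.69]. Speed limits (rad/s): [2.22, 2.22, 2.79, 3.14, 3.14, 3.14].

### API

Orientations are given as [roll, pitch, yaw] about the fixed x, y, z axes, in that order (R = Rz(yaw) Ry(pitch) Rx(roll)).
In Python, from cell import env, eyes gives the robot as it stands.
- The arm moves only by the shell command python3 -m inch 'ROWS'. ROWS is JSON, a list of rows, each a list of 3 entries, a list of its own where there are three numbers: the shift along the tool's x, y, z in units of 60 mm (1.0 is 60 mm), then the turn about the tool's z in units of 5 degrees (1.0 is 5 degrees), then the closure, from -1 (fully open) to 1 (shut). In form: [[[tx, ty, tz], turn, claw], ...]. A call has exactly 10 rows; each row shifts and turns the commanded pose from where the row before left it, along the tool's axes as they then stand; what a row does not reach is not made up. A row lasts 1/8 s, in which the tool goes at most 62.5 mm and 10.7 degrees, less where a joint would pass 70% of its speed; a pose out of reach is approached as far as the arm can. A call is refused whole if a number of a shift passes 1 or a number of a turn 1, either way. A call with a gripper value outside its range is refused whole. The fingers move at their own pace and stop on an object; the grip force is fixed at half the most. Time passes only in rows, so rows that do not move let the fingers close, or fill a call up. It gives the time, the measured TCP pose, the force, the opening and the grip force at its end, in the units of the state.
- env.state(): the state, without advancing time (a new reading comes with each control period).
- eyes.read_camera(name): name is "side" or "top" or "wrist"; returns a dict with "pixels" (420x560x3 uint8, red, green, blue), "fx", "fy", "cx", "cy" (pixels), "extrinsics" (4x4, takes a point from world to camera coordinates). Camera axes: x right, y down, z forward; pixel columns grow to the right and rows downward; lengths in mm; the calibration is good to about 2 mm. A picture is of the moment at which its call begins. There is no depth.
- env.job_done(): hands the job in; it is judged then, once.
Trained networks look in a picture, given as the dict that the camera call returned (one of the last four; its "shot" number tells which), for a name from the list of things; names that differ only in an ending like _2 or _b are one class to them, and where a whole thing is asked for, a point or a joint stands for the part that bears it (a point fixed in the world has none). Each returns a list of dicts, best first, with "score" (0 to 1); they miss things now and then, are a little off and sometimes report something else, mostly with a low value. They report only what shows in the picture. A call takes as long as a camera call. They do not tell look-alikes from the thing itself.
- eyes.boxes_of(name, picture): "centre" ([row, column] in pixels, amid what is visible of it).
- eyes.cut_out(name, picture): "mask" (420x560 bool, what is visible of it) and "centre" ([row, column] in pixels, amid what is visible of it).
- eyes.spot_point(name, picture): "centre" ([row, column] in pixels: a listed point, or the origin of a listed thing).
The state is a dict: "t": time; "joints": joint angles; "qvel": joint speeds; "tau": joint torques, N m; "eef_pos": TCP position; "tcp_rot": TCP orientation; "ft_force": force on the tool from outside, world axes, zero at the start; "moment": the same for the moment, N m; "opening": opening from 0.0 (shut) to 1.0 (fully open); "grip_force": force on a finger pad.
Only numpy, scipy, OpenCV 4.12 (cv2) and the standard library are available. Lean on these libraries where they do the work, as an engineer would, in place of code of your own. Each camera call takes 0.05 s, during which the arm holds its last target. There are 200 camera calls.

### The job

Make up the kit crate: stand the glue bottle from the front of the bench upright in the crate's empty middle cell, and empty all six ball knobs from the jug on the tipping stand into the empty end cell next to the stand. Swivel the jug so that its spout faces that cell before you tip it by its handle, and finally let it back upright; the crate, the tin in its far cell and the tin on the bench stay where they are.

Things in the scene. Friction and masses are not known exactly. Their poses are not given: they have to be found in the camera images.
- stand: Grey round cast foot of the tipping stand, 156 mm across, 26 mm high, bolted to the bench. Origin: centre of its underside, on the upright swivel axis. On it turns a dark steel yoke, two arms 72 mm left and right, that carries a spouted steel jug on level trunnions. The upright jug is centred on the swivel axis: inner floor 95 mm above the bench, round rim 132 mm across at 204 mm.
- swivel (a joint): Turn of yoke, jug and handle about the swivel axis, rad, counter-clockwise from above, -2.9 to 1.2. At 0 the spout points along the stand's +x axis; at q it points q counter-clockwise of that. About 0.12 N m of friction: it stays where it is left. A sideways push of about 2 to 3 N on the handle turns it.
- jug (a joint): Forward tilt of the jug about the trunnion line, rad: 0 upright on its rest, at most 1.9. The knobs start to roll out over the spout at about 1.45 and the last ones by about 1.8. The jug is heavier behind the line, so it swings back to 0 by itself, damped, once let go; tipping it takes about 2 to 6 N at the handle.
- trunnion (a point): Middle of the trunnion line about which the jug tilts: level, square to the spout direction, 150 mm above the bench, 50 mm ahead of the swivel axis on the spout side. It turns with the yoke: its x axis is the spout direction, z up.
- spout_tip (a point): Lip of the spout, on its middle line: 103 mm from the swivel axis and 212 mm above the bench with the jug upright. Its axes go with the jug: x out along the spout, y to the left looking out of the spout, z up when the jug is upright.
- tip_handle (a point): Middle of the wooden cross grip at the jug's back: a level bar 18 mm thick, 64 long; an 11 mm stem runs from it to the rear rim. Upright: 58 mm behind the swivel axis, 259 above the bench, 55 above the rim. Pushed at an end along its length it swivels the jug; pushed (above the stem) towards the spout it goes over in a 153 mm arc about the trunnion line, from 108 behind and 109 above it.
- crate: Low open wooden crate, 304 x 108 x 55 mm, 1.6 kg, loose. Three cells in a row along its x axis, 92 x 92 mm inside, centres at x = -98, 0, +98 mm. Origin: centre of the underside. Floor 7 mm thick, outer walls 55 mm high and 8 mm thick, two dividers 50 mm high and 6 mm thick. Its -x end faces the stand, about 95 mm from the swivel axis.
- knob_cell (a point): Centre of the floor of the crate's end cell next to the stand (crate x = -98 mm), empty: the ball knobs go here.
- bottle_cell (a point): Centre of the floor of the crate's middle cell, empty: the glue bottle goes here.
- glue_bottle: The cream glue bottle with a conical nozzle that stands alone at the front of the bench (others, at the back, are not meant): round, 60 mm across up to the shoulder at 126 mm, 162 mm tall in all, 0.22 kg. Origin: centre of its underside; z up.
- filler_tin: Tin of wood filler, 71 mm across, 74 mm high, standing in the crate's far cell (crate x = +98 mm). Origin: centre of its underside. Stays there.
- wax_tin: Tin of wax, 71 mm across, 74 mm high, loose on the bench near the jig, in front of the crate; a bystander. Origin: centre of its underside.
- knob_1: One of the six turned beech ball knobs, 30 mm across, 12 g, that lie in the jug at the start; it rolls. Origin: its centre.
- knob_2: One of the six turned beech ball knobs, 30 mm across, 12 g, that lie in the jug at the start; it rolls. Origin: its centre.
- knob_3: One of the six turned beech ball knobs, 30 mm across, 12 g, that lie in the jug at the start; it rolls. Origin: its centre.
- knob_4: One of the six turned beech ball knobs, 30 mm across, 12 g, that lie in the jug at the start; it rolls. Origin: its centre.
- knob_5: One of the six turned beech ball knobs, 30 mm across, 12 g, that lie in the jug at the start; it rolls. Origin: its centre.
- knob_6: One of the six turned beech ball knobs, 30 mm across, 12 g, that lie in the jug at the start; it rolls. Origin: its centre.
Things that resemble listed ones, but are neither listed nor needed, are in the scene too. Of the things that look like the glue_bottle, the smaller one is meant.

How it is judged (in metres and radians):
On the way, in this order (a step that is already met when the one before it is completed fails the run):
1. the jug is turned, still upright, so that its spout faces the crate's end cell (y of knob_cell in the frame of spout_tip between -0.035 and 0.035 m and x of knob_cell in the frame of spout_tip above 0 m and value of joint jug below 0.25 rad), for 0.2 s.
2. the jug is tipped well over (value of joint jug above 1 rad), for 0.1 s.
3. all six knobs are in the crate's end cell (x of knob_1 in the frame of crate between -0.144 and -0.052 m and y of knob_1 in the frame of crate between -0.046 and 0.046 m and z of knob_1 in the frame of crate between 0 and 0.055 m and x of knob_2 in the frame of crate between -0.144 and -0.052 m and y of knob_2 in the frame of crate between -0.046 and 0.046 m and z of knob_2 in the frame of crate between 0 and 0.055 m and x of knob_3 in the frame of crate between -0.144 and -0.052 m and y of knob_3 in the frame of crate between -0.046 and 0.046 m and z of knob_3 in the frame of crate between 0 and 0.055 m and x of knob_4 in the frame of crate between -0.144 and -0.052 m and y of knob_4 in the frame of crate between -0.046 and 0.046 m and z of knob_4 in the frame of crate between 0 and 0.055 m and x of knob_5 in the frame of crate between -0.144 and -0.052 m and y of knob_5 in the frame of crate between -0.046 and 0.046 m and z of knob_5 in the frame of crate between 0 and 0.055 m and x of knob_6 in the frame of crate between -0.144 and -0.052 m and y of knob_6 in the frame of crate between -0.046 and 0.046 m and z of knob_6 in the frame of crate between 0 and 0.055 m), for 0.1 s.
At the end, for the whole second after the job is handed in: All six knobs rest in the crate's end cell by the stand, below its rim; the glue bottle stands at rest on the middle cell's floor, within 0.1 rad of upright; the filler tin stands likewise in the far cell; the jug is back within 0.1 rad of upright (all of step 3 and x of glue_bottle in the frame of crate between -0.03 and 0.03 m and y of glue_bottle in the frame of crate between -0.03 and 0.03 m and z of glue_bottle in the frame of crate between 0 and 0.012 m and angle between each of glue_bottle, filler_tin's own z axis and vertical below 0.1 rad and x of filler_tin in the frame of crate between 0.068 and 0.128 m and y of filler_tin in the frame of crate between -0.03 and 0.03 m and z of filler_tin in the frame of crate between 0 and 0.012 m and linear speed of each of knob_1, knob_2, knob_3, knob_4, knob_5, knob_6 below 0.05 m/s and linear speed of glue_bottle below 0.02 m/s and value of joint jug below 0.1 rad); the robot touches nothing.
It fails at once if the crate is shoved out of place (more than 40 mm) (distance of crate from where it was at the start of the episode above 0.04 m).
It fails at once if the filler tin is tipped over (angle between filler_tin's own z axis and vertical above 0.5 rad).
It fails at once if the glue bottle is tipped far over (angle between glue_bottle's own z axis and vertical above 0.9 rad).
It fails at once if the wax tin beside the work is shoved (more than 30 mm) (distance of wax_tin from where it was at the start of the episode above 0.03 m).
It also fails if it takes over 72 s, if anything falls off the work surface, if the arm or the gripper's body presses on something with over 40 N, if the wrist force passes 120 N, or if a joint passes its speed limit or range.

## Working session

There is one attempt and no reset: what is moved stays moved. The work goes in short steps, Python scripts to look and compute and a shell command to move; the robot and the scene stay as the last step left them, time stands still between calls to the robot, and variables do not carry over. Pictures are saved under pics/ and viewed, at most 12 in all, crops included, and the job is handed in when it is done.

```bash
ls; mkdir -p pics
cat > h.py <<'E'
import numpy as np,cv2
from cell import env,eyes
def ray(p,rc):
    E=np.array(p["extrinsics"]);R=E[:3,:3];t=E[:3,3]
    d=R.T@np.array([(rc[1]-p["cx"])/p["fx"],(rc[0]-p["cy"])/p["fy"],1]);return -R.T@t,d
def atz(p,rc,z):
    o,d=ray(p,rc);return (o+d*(z-o[2])/d[2]).round(1)
def tri(a,ra,b,rb):
    o1,d1=ray(a,ra);o2,d2=ray(b,rb)
    s=np.linalg.lstsq(np.c_[d1,-d2],o2-o1,rcond=None)[0]
    p,q=o1+d1*s[0],o2+d2*s[1];return ((p+q)/2).round(1),round(np.linalg.norm(p-q),1)
def proj(p,P):
    E=np.array(p["extrinsics"]);c=E[:3,:3]@np.array(P)+E[:3,3]
    return [p["fy"]*c[1]/c[2]+p["cy"],p["fx"]*c[0]/c[2]+p["cx"]]
def save(p,n): cv2.imwrite("pics/"+n,p["pixels"][...,::-1])
E
python3 - <<'E'
from h import *
s=env.state();print(s["eef_pos"],s["tcp_rot"],env.pinch_z,s["t"])
P={}
for c in("top","side"):
    p=P[c]=eyes.read_camera(c);save(p,c+"1.png");print(c,ray(p,(210,280)))
    for n in["stand","trunnion","spout_tip","tip_handle","crate","knob_cell","bottle_cell","glue_bottle","filler_tin","wax_tin"]:
        print(n,[(np.round(r["centre"],1).tolist(),round(r["score"],2)) for r in eyes.spot_point(n,p)[:4]])
E
```

```text
pics
[ 211.77842187 -587.77911742  214.07111136] [-3.14053669e+00 -7.86351159e-05  3.45753549e-01] -18.8 0.0
top (array([ 556.37440073,    5.40135468, 1025.70264531]), array([ 0.10130559,  0.01498082, -0.99476377]))
stand [([219.4, 344.6], 0.98)]
trunnion []
spout_tip [([166.9, 396.4], 0.61)]
tip_handle [([229.2, 346.4], 0.82), ([299.1, 356.9], 0.36)]
crate [([212.9, 248.5], 0.73)]
knob_cell [([215.4, 286.6], 0.94), ([212.8, 346.0], 0.55)]
bottle_cell [([213.3, 245.7], 0.98)]
glue_bottle [([299.3, 356.4], 0.94), ([140.0, 365.0], 0.57)]
filler_tin [([208.0, 208.1], 0.9)]
wax_tin [([271.7, 298.8], 0.75), ([215.9, 352.1], 0.57)]
side (array([116.12833546, 766.63046181, 675.58099214]), array([ 0.49389404, -0.71858086, -0.4898338 ]))
stand [([235.9, 311.8], 0.76)]
trunnion [([178.6, 310.7], 0.77), ([148.0, 302.2], 0.44)]
spout_tip [([149.5, 305.4], 0.83)]
tip_handle [([149.9, 322.4], 0.9)]
crate [([153.3, 323.9], 0.7), ([286.8, 251.5], 0.62)]
knob_cell [([265.7, 278.3], 0.78)]
bottle_cell [([282.6, 255.3], 0.76)]
glue_bottle [([207.5, 261.7], 0.8), ([255.9, 386.4], 0.77)]
filler_tin [([306.2, 214.5], 0.87)]
wax_tin [([282.1, 334.4], 0.82), ([263.3, 282.7], 0.22)]
```

View pics/top1.png

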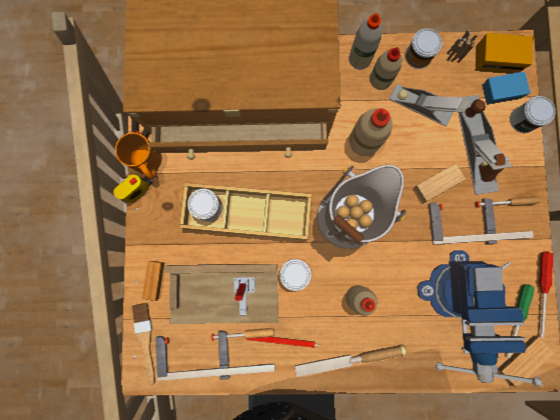

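View pics/side1.png

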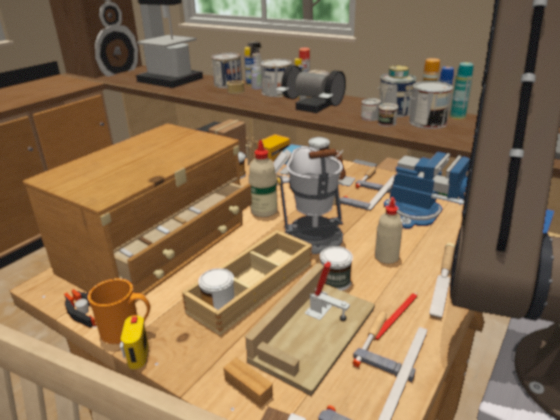

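Run:
```python
from h import *
t=eyes.read_camera("top");s=eyes.read_camera("side")
for n,a,b,z in[("stand",(219.4,344.6),(235.9,311.8),0),("spout",(166.9,396.4),(149.5,305.4),212),("handle",(229.2,346.4),(149.9,322.4),259),("crate",(212.9,248.5),(286.8,251.5),0),("knobcell",(215.4,286.6),(265.7,278.3),7),("botcell",(213.3,245.7),(282.6,255.3),7),("bottle",(299.3,356.4),(255.9,386.4),0),("filler",(208,208.1),(306.2,214.5),7),("wax",(271.7,298.8),(282.1,334.4),0)]:
    print(n,atz(t,a,z),atz(s,b,z),tri(t,a,s,b))
```

```text
stand [ 634.9 -139.     0. ] [ 648.  -152.2    0. ] (array([ 635.9, -136.1,   12.7]), np.float64(4.7))
spout [ 721.8 -215.1  212. ] [ 704.6 -212.4  212. ] (array([ 716.9, -219.8,  207.2]), np.float64(13.6))
handle [ 596.9 -105.3  259. ] [ 609.9 -130.9  259. ] (array([ 595.7, -103.8,  271.4]), np.float64(1.2))
crate [654.8  99.5   0. ] [655.5 103.7   0. ] (array([656.2, 100.6,  -2.5]), np.float64(2.8))
knobcell [646.4   4.6   7. ] [643.5  12.7   7. ] (array([6.478e+02, 5.100e+00, 5.000e-01]), np.float64(1.7))
botcell [653.2 105.9   7. ] [651.7  93.9   7. ] (array([649.2, 103. ,  14.6]), np.float64(7.7))
bottle [ 440.  -161.6    0. ] [ 446.4 -169.5    0. ] (array([ 441.9, -159.9,    7.5]), np.float64(2.2))
filler [667.9 199.4   7. ] [677.5 204.7   7. ] (array([672.3, 202.6,   7. ]), np.float64(10.7))
wax [508.1 -23.1   0. ] [505.5 -10.7   0. ] (array([509.3, -22.5,  -9.3]), np.float64(3.8))
```

The top view shows the jug at about (205,360). Its spout points to (175,400) and its handle bar is at (229,347). The crate spans columns 182–311, with the small glue bottle at (300,362) and the wax tin at (275,295). The side view agrees: the small bottle is at about (240,388), and the larger look-alike at the back is at (190,262). The spout azimuth is about −0.75 and has to reach about +1.5.

```bash
python3 -m inch '[[[0.8,-0.5,-0.3],0,-1],[[0.8,-0.5,-0.3],0,-1],[[0.8,-0.5,-0.3],0,-1],[[0.8,-0.5,-0.3],0,-1],[[0.8,-0.5,-0.3],-0.9,-1],[[0.8,-0.5,-0.3],-1,-1],[[0.8,-0.5,-0.2],-1,-1],[[0.8,-0.5,-0.2],-1,-1],[[0.6,-0.2,-0.2],-1,-1],[[0.3,0,0],-0.8,-1]]'
python3 - <<'E'
from h import *
s=env.state();print(s["eef_pos"],s["tcp_rot"],s["joints"],s["t"])
t=eyes.read_camera("top");w=eyes.read_camera("wrist");sd=eyes.read_camera("side");save(w,"w1.png")
print(ray(w,(210,280)))
m=eyes.cut_out("crate",t)
for r in m[:2]:
    k=r["mask"].astype(np.uint8)
    print(r["score"],k.sum()); q=cv2.boxPoints(cv2.minAreaRect(cv2.findNonZero(k)))
    print(q.round(1).tolist(),[atz(t,(v,u),50)[:2].tolist() for u,v in q])
for c,p in(("top",t),("wrist",w),("side",sd)):
  for n,z in[("stand",0),("tip_handle",259),("spout_tip",212),("trunnion",150),("knob_cell",7),("bottle_cell",7),("glue_bottle",0)]:
    print(c,n,[(np.round(r["centre"]).tolist(),atz(p,r["centre"],z).tolist(),round(r["score"],2)) for r in eyes.spot_point(n,p)[:2]])
E
```

```text
t: 2.45
eef_pos: [502.1, -170.8, 359.5]
tcp_rot: [3.14, -0.0, 0.848]
ft_force: [0.9, -0.5, -0.5]
opening: 1.002
grip_force: 0.0
[ 502.12170662 -170.76843216  359.53490557] [ 3.13973831e+00 -4.60244191e-04  8.48046258e-01] [-4.52371550e-01  2.33159371e-01  1.56906614e+00 -5.32068449e-05
  1.33745724e+00  2.70391199e-01] 2.45
(array([ 557.36821269, -108.76324919,  529.11495054]), array([-0.18976787, -0.23129582, -0.95429164]))
0.89 4913
[[179.0, 227.5], [183.6999969482422, 181.10000610351562], [311.20001220703125, 193.8000030517578], [306.6000061035156, 240.3000030517578]] [[617.7, 260.1], [729.1, 250.3], [693.3, -54.7], [583.3, -41.4]]
0.2 137
[[345.0, 195.0], [358.0, 195.0], [358.0, 207.0], [345.0, 207.0]] [[689.1, -134.7], [688.6, -165.5], [660.0, -164.5], [660.5, -133.8]]
top stand [([195.0, 372.0], [695.6, -208.0, 0.0], 0.67), ([169.0, 396.0], [759.6, -272.6, 0.0], 0.51)]
top tip_handle [([227.0, 347.0], [601.3, -106.7, 259.0], 0.75), ([167.0, 396.0], [712.3, -201.3, 259.0], 0.53)]
top spout_tip [([170.0, 396.0], [715.2, -213.1, 212.0], 0.65)]
top trunnion [([194.0, 374.0], [675.8
[... 660 characters left out ...]
9.3, 7.0], 0.49)]
wrist glue_bottle [([176.0, 248.0], [450.7, -158.2, 0.0], 0.65), ([21.0, 463.0], [835.6, -196.3, 0.0], 0.6)]
side stand [([234.0, 312.0], [650.6, -158.7, 0.0], 0.85), ([281.0, 338.0], [500.7, -18.9, 0.0], 0.45)]
side tip_handle [([155.0, 324.0], [590.8, -104.3, 259.0], 0.86), ([265.0, 281.0], [442.0, 293.4, 259.0], 0.66)]
side spout_tip [([148.0, 306.0], [708.6, -221.2, 212.0], 0.61)]
side trunnion [([179.0, 307.0], [677.7, -175.0, 150.0], 0.72)]
side knob_cell [([265.0, 282.0], [637.5, 6.6, 7.0], 0.58)]
side bottle_cell [([285.0, 254.0], [649.4, 102.6, 7.0], 0.76)]
side glue_bottle [([260.0, 387.0], [439.4, -154.0, 0.0], 0.89), ([177.0, 310.0], [838.4, -463.2, 0.0], 0.28)]
```

View pics/w1.png

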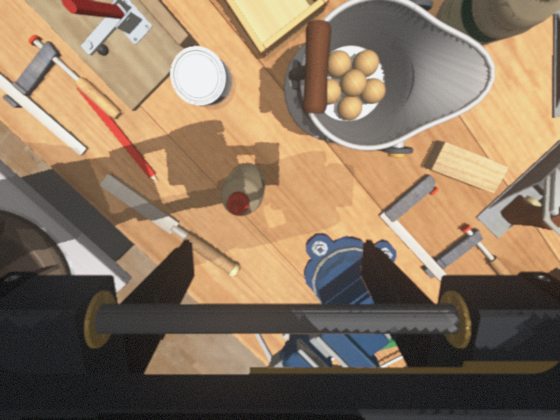

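The wrist view shows the dark wooden bar upright in the image, centred at about (67,317), which is world (598,−109). The spout lip is at (77,491). Both put the swivel axis at about (641,−147), which matches the stand's detected position. Next I grip the bar.

```bash
python3 -m inch '[[[0.46,0.13,0],0,-1],[[0.46,0.13,0],0,-1],[[0.46,0.13,0],0,-1],[[0.46,0.13,0],0,-1],[[0,0,0.5],0,-0.3],[[0,0,0.5],0,-0.3],[[0,0,0.5],0,-0.3],[[0,0,0.5],0,-0.3],[[0,0,0],0,-0.3],[[0,0,0],0,-0.3]]'
python3 - <<'E'
from h import *
w=eyes.read_camera("wrist");save(w,"w2.png")
E
```

```text
t: 4.95
eef_pos: [598.5, -110.7, 239.8]
tcp_rot: [3.14, -0.001, 0.843]
ft_force: [-0.1, 0.0, -0.0]
opening: 0.652
grip_force: 0.0
```

View pics/w2.png

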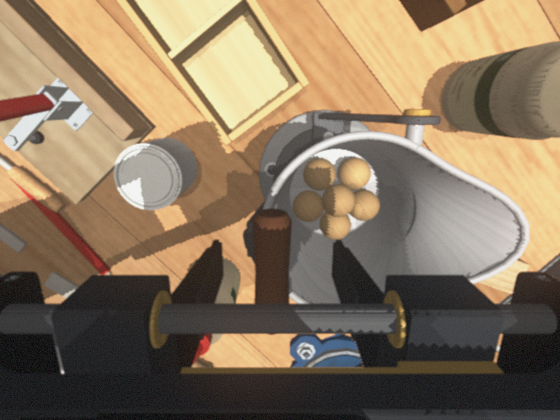

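The bar at columns 255–290 sits midway between the fingertips at 222 and 335. I'll close on it and start the arc.

```bash
python3 -m inch '[[[0,0,0],0,1],[[0,0,0],0,1],[[0,0,0],0,1],[[0,0,0],0,1],[[-0.084,0.004,0],-1,1],[[-0.084,0.004,0],-1,1],[[-0.084,0.004,0],-1,1],[[-0.084,0.004,0],-1,1],[[-0.084,0.004,0],-1,1],[[-0.084,0.004,0],-1,1]]'
python3 -c "
from h import *
w=eyes.read_camera('wrist')
print([(np.round(r['centre']),atz(w,r['centre'],212),r['score']) for r in eyes.spot_point('spout_tip',w)[:2]])
t=eyes.read_camera('top')
print([(np.round(r['centre']),atz(t,r['centre'],212),r['score']) for r in eyes.spot_point('spout_tip',t)[:2]])"
```

```text
t: 6.25
eef_pos: [582.4, -136.1, 238.2]
tcp_rot: [-3.135, -0.002, 1.37]
ft_force: [-9.1, 6.1, 3.8]
opening: 0.205
grip_force: 30.4
[(array([242., 532.]), array([ 742.7, -169.6,  212. ]), 0.85)]
[(array([156., 372.]), array([ 744. , -167.4,  212. ]), 0.87)]
```

```bash
python3 -m inch '[[[-0.084,0.004,0],-1,1],[[-0.084,0.004,0],-1,1],[[-0.084,0.004,0],-1,1],[[-0.084,0.004,0],-1,1],[[-0.084,0.004,0],-1,1],[[-0.084,0.004,0],-1,1],[[-0.084,0.004,0],-1,1],[[-0.084,0.004,0],-1,1],[[-0.084,0.004,0],-1,1],[[-0.084,0.004,0],-1,1]]'
python3 -m inch '[[[-0.084,0.004,0],-1,1],[[-0.084,0.004,0],-1,1],[[-0.084,0.004,0],-1,1],[[-0.084,0.004,0],-1,1],[[-0.084,0.004,0],-1,1],[[-0.084,0.004,0],-1,1],[[-0.084,0.004,0],-1,1],[[-0.084,0.004,0],-1,1],[[0,0,0],0,1],[[0,0,0],0,1]]'
python3 -c "
from h import *
for c in ('wrist','top','side'):
  w=eyes.read_camera(c)
  for n,z in (('spout_tip',212),('tip_handle',259),('knob_cell',7)): print(c,n,[(np.round(r['centre']),atz(w,r['centre'],z),round(r['score'],2)) for r in eyes.spot_point(n,w)[:2]])"
```

```text
t: 7.7
eef_pos: [595.2, -184.5, 238.2]
tcp_rot: [-3.14, -0.002, 2.243]
ft_force: [-0.9, 4.1, 0.5]
opening: 0.201
grip_force: 30.7
t: 8.95
eef_pos: [630.0, -204.7, 238.2]
tcp_rot: [3.141, -0.001, 2.938]
ft_force: [2.6, 5.1, -3.0]
opening: 0.203
grip_force: 31.0
wrist spout_tip [(array([241., 531.]), array([664.4, -44.9, 212. ]), 0.62)]
wrist tip_handle [(array([273., 280.]), array([ 629.1, -203. ,  259. ]), 0.72)]
wrist knob_cell [(array([151., 454.]), array([644.4,  10.7,   7. ]), 0.84)]
top spout_tip [(array([198., 311.]), array([661.4, -44.3, 212. ]), 0.98), (array([216., 346.]), array([ 626.1, -112.3,  212. ]), 0.17)]
top tip_handle [(array([211., 397.]), array([ 629. , -200.4,  259. ]), 0.79)]
top knob_cell [(array([213., 288.]), array([651.9,   1.6,   7. ]), 0.68)]
side spout_tip [(array([177., 287.]), array([655.4, -48. , 212. ]), 0.56)]
side tip_handle [(array([139., 329.]), array([ 631.2, -202.7,  259. ]), 0.79)]
side knob_cell [(array([264., 283.]), array([ 6.391e+02, -5.000e-01,  7.000e+00]), 0.65)]
```

```bash
python3 -m inch '[[[-0.084,0.004,0],-1,1],[[-0.084,0.004,0],-1,1],[[0,0,0],0,1],[[0,0,0],0,1],[[0,0,0],0,0.3],[[0,0,0],0,0.3],[[0,0,0],0,0.3],[[0,0,-0.5],0,0.3],[[0,0,-0.5],0,0.3],[[0,0,-0.2],0,0.3]]'
python3 -c "
from h import *
for c in ('wrist','top','side'):
  w=eyes.read_camera(c);save(w,c+'3.png')
  for n,z in (('spout_tip',212),('tip_handle',259),('knob_cell',7)): print(c,n,[(np.round(r['centre']),atz(w,r['centre'],z),round(r['score'],2)) for r in eyes.spot_point(n,w)[:2]])"
```

```text
t: 10.8
eef_pos: [640.1, -207.0, 312.3]
tcp_rot: [-3.141, 0.002, 3.112]
ft_force: [0.0, -0.4, -0.4]
opening: 0.349
grip_force: 0.0
wrist spout_tip [(array([205., 468.]), array([644.5, -43.5, 212. ]), 0.69)]
wrist tip_handle [(array([223., 282.]), array([ 638.8, -203.3,  259. ]), 0.88)]
wrist knob_cell [(array([160., 423.]), array([640.5,   3.8,   7. ]), 0.56)]
top spout_tip [(array([207., 309.]), array([644.3, -39.6, 212. ]), 0.82)]
top tip_handle [(array([205., 397.]), array([ 639.6, -200.5,  259. ]), 0.96)]
top knob_cell [(array([216., 290.]), array([644.8,  -3.3,   7. ]), 0.56)]
side spout_tip [(array([181., 293.]), array([631.9, -37.3, 212. ]), 0.68)]
side tip_handle [(array([136., 327.]), array([ 645.3, -218.4,  259. ]), 0.76), (array([286., 251.]), array([449.9, 357.5, 259. ]), 0.41)]
side knob_cell [(array([263., 281.]), array([644.9,   0.8,   7. ]), 0.79), (array([255., 388.]), array([ 442. , -164.9,    7. ]), 0.47)]
```

View pics/wrist3.png

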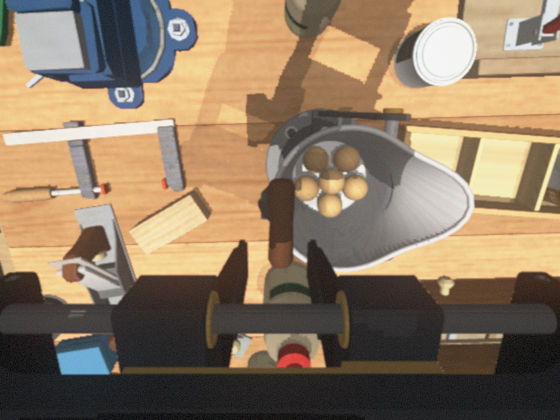

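The wrist view shows the spout tip at about (205,470) lying over the crate's end cell. The bar is at (222,282), and all six knobs are in the jug. Next I turn the tool 90°, move behind the bar with the fingers straddling the stem, and lower.

```bash
python3 -m inch '[[[0,-0.3,0],1,0.4],[[0,-0.3,0],1,0.4],[[0,0,0],1,0.4],[[0,0,0],1,0.4],[[0,0,0],1,0.4],[[0,0,0],1,0.4],[[0,0,0],1,0.4],[[0,0,0],1,0.4],[[0,0,0],1,0.4],[[0,0,0],1,0.4]]'
python3 -m inch '[[[0,0,0],1,0.4],[[0,0,0],1,0.4],[[0,0,0],1,0.4],[[0,0,0],1,0.4],[[0,0,0],1,0.4],[[0,0,0],1,0.4],[[0,0,0],1,0.4],[[0,0,0],1,0.4],[[0,0,0.5],0,0.4],[[0,0,0.5],0,0.4]]'
python3 - <<'E'
import numpy as np
th=np.radians([0,8,16,24,32,40,48,56,64,72,78,82,85,88,92,96,100,104,105]);a=np.radians(134.7)-th
f=153*np.cos(a);z=153*np.sin(a)
for i in range(1,len(th)):print(round(np.degrees(th[i])),"tx %.2f tz %.2f"%((f[i]-f[i-1])/60,-(z[i]-z[i-1])/60), (f[i]-19).round(), (150+z[i]-7).round())
E
```

```text
t: 12.65
eef_pos: [637.2, -242.6, 310.6]
tcp_rot: [-3.142, 0.0, 2.237]
ft_force: [0.2, -0.1, -0.7]
opening: 0.3
grip_force: 0.0
t: 13.9
eef_pos: [637.2, -242.5, 250.0]
tcp_rot: [3.141, 0.0, 1.541]
ft_force: [1.3, -0.5, -0.2]
opening: 0.299
grip_force: 0.0
8 tx 0.27 tz -0.23 -110.0 266.0
16 tx 0.30 tz -0.19 -92.0 277.0
24 tx 0.32 tz -0.15 -73.0 286.0
32 tx 0.34 tz -0.10 -53.0 292.0
40 tx 0.35 tz -0.05 -32.0 295.0
48 tx 0.36 tz -0.00 -10.0 296.0
56 tx 0.35 tz 0.05 11.0 293.0
64 tx 0.34 tz 0.09 32.0 287.0
72 tx 0.33 tz 0.14 51.0 279.0
78 tx 0.23 tz 0.13 65.0 271.0
82 tx 0.15 tz 0.10 74.0 265.0
85 tx 0.10 tz 0.08 80.0 260.0
88 tx 0.10 tz 0.09 86.0 254.0
92 tx 0.13 tz 0.13 93.0 247.0
96 tx 0.12 tz 0.13 100.0 239.0
100 tx 0.11 tz 0.14 107.0 230.0
104 tx 0.10 tz 0.15 113.0 221.0
105 tx 0.02 tz 0.04 114.0 219.0
```

```bash
python3 -m inch '[[[0.35,0,0],0,0.4],[[0.27,0,-0.23],0,0.4],[[0.3,0,-0.19],0,0.4],[[0.32,0,-0.15],0,0.4],[[0.34,0,-0.1],0,0.4],[[0.35,0,-0.05],0,0.4],[[0.36,0,0],0,0.4],[[0.35,0,0.05],0,0.4],[[0.34,0,0.09],0,0.4],[[0.33,0,0.14],0,0.4]]'
python3 -c "
from h import *
w=eyes.read_camera('side');t=eyes.read_camera('top');save(w,'side4.png')
for n in ('spout_tip','tip_handle'):
  a=eyes.spot_point(n,w);b=eyes.spot_point(n,t);print(n,a[:1],b[:1],tri(w,a[0]['centre'],t,b[0]['centre']) if a and b else 0)"
```

```text
t: 15.15
eef_pos: [643.0, -42.6, 276.3]
tcp_rot: [-3.141, -0.0, 1.541]
ft_force: [0.5, -1.5, -0.3]
opening: 0.298
grip_force: 1.0
spout_tip [{'centre': [222.1, 284.6], 'score': 0.95}] [] 0
tip_handle [{'centre': [151.3, 283.1], 'score': 0.91}] [] 0
```

View pics/side4.png

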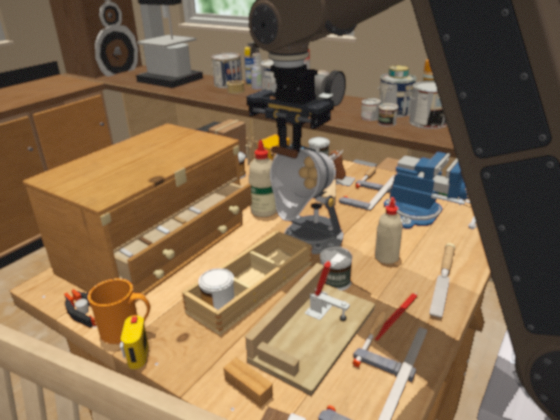

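The jug is tipped about 70°, with the knobs at (175,312) still inside and the fingers behind the bar at (150,288). I'll carry on slowly through the pour.

```bash
python3 -m inch '[[[0.23,0,0.13],0,0.4],[[0.15,0,0.1],0,0.4],[[0.05,0,0.04],0,0.4],[[0.05,0,0.04],0,0.4],[[0.05,0,0.05],0,0.4],[[0,0,0],0,0.4],[[0.05,0,0.05],0,0.4],[[0,0,0],0,0.4],[[0.04,0,0.04],0,0.4],[[0,0,0],0,0.4]]'
python3 -m inch '[[[0.05,0,0.05],0,0.4],[[0,0,0],0,0.4],[[0.05,0,0.05],0,0.4],[[0.06,0,0.07],0,0.4],[[0.06,0,0.07],0,0.4],[[0.06,0,0.07],0,0.4],[[0.05,0,0.07],0,0.4],[[0.05,0,0.08],0,0.4],[[0.04,0,0.07],0,0.4],[[0,0,0],0,0.4]]'
python3 -c "
from h import *
w=eyes.read_camera('side');save(w,'side5.png')
for c in('side','top','wrist'):
  w=eyes.read_camera(c);print(c,[(np.round(r['centre']),atz(w,r['centre'],22),round(r['score'],2)) for r in eyes.spot_point('knob_1',w)[:8]])"
```

```text
t: 16.7
eef_pos: [644.1, -6.7, 249.8]
tcp_rot: [-3.141, 0.0, 1.541]
ft_force: [0.1, -0.8, 0.0]
opening: 0.299
grip_force: 0.2
t: 17.95
eef_pos: [644.8, 18.5, 217.8]
tcp_rot: [-3.141, 0.0, 1.542]
ft_force: [-1.2, -3.4, -1.8]
opening: 0.3
grip_force: 1.4
side [(array([257., 282.]), array([644.3,  -2.8,  22. ]), 0.57), (array([254., 274.]), array([666. ,  -4.5,  22. ]), 0.4), (array([252., 299.]), array([619. , -42.2,  22. ]), 0.36), (array([254., 273.]), array([669.7,  -2.7,  22. ]), 0.36)]
top []
wrist [(array([175., 282.]), array([650.7,  26.3,  22. ]), 0.97), (array([194., 275.]), array([642.2,   4.2,  22. ]), 0.91), (array([167., 303.]), array([674.6,  34.1,  22. ]), 0.91), (array([194., 303.]), array([674.7,   3.6,  22. ]), 0.85), (array([163., 258.]), array([625.3,  40.2,  22. ]), 0.74), (array([216., 252.]), array([615.1, -21.4,  22. ]), 0.55)]
```

View pics/side5.png

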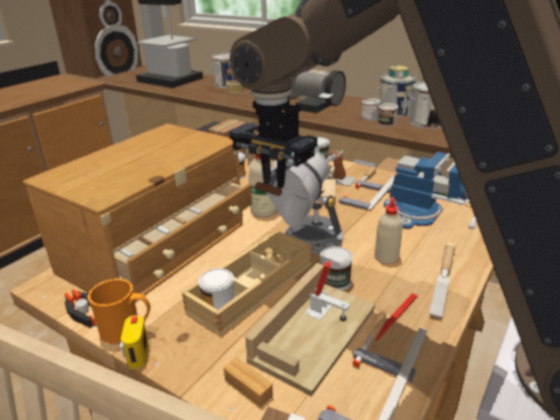

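The wrist detector finds six knobs, all inside the end cell (x 615–675, y −21 to 40). The side view shows the jug fully tipped and nothing on the bench. I'll let the jug back along the same arc.

```bash
python3 -m inch '[[[-0.1,0,-0.15],0,0.4],[[-0.11,0,-0.14],0,0.4],[[-0.12,0,-0.13],0,0.4],[[-0.13,0,-0.13],0,0.4],[[-0.2,0,-0.17],0,0.4],[[-0.15,0,-0.1],0,0.4],[[-0.23,0,-0.13],0,0.4],[[-0.33,0,-0.14],0,0.4],[[-0.34,0,-0.09],0,0.4],[[-0.35,0,-0.05],0,0.4]]'
python3 -m inch '[[[-0.36,0,0],0,0.4],[[-0.35,0,0.05],0,0.4],[[-0.34,0,0.1],0,0.4],[[-0.32,0,0.15],0,0.4],[[-0.3,0,0.19],0,0.4],[[-0.27,0,0.23],0,0.4],[[-0.3,0,0],0,0.4],[[-0.3,0,0],0,0.4],[[0,0,-0.8],0,0],[[0,0,-0.6],0,-1]]'
python3 -c "
from h import *
for c in('side','top','wrist'):
  w=eyes.read_camera(c)
  for n,z in (('knob_1',22),('tip_handle',259),('glue_bottle',0),('bottle_cell',7),('filler_tin',7)):print(c,n,[(atz(w,r['centre'],z)[:2].tolist(),round(r['score'],2)) for r in eyes.spot_point(n,w)[:7]])"
```

```text
t: 19.55
eef_pos: [641.2, -106.9, 292.4]
tcp_rot: [3.141, 0.0, 1.541]
ft_force: [0.5, -0.1, 0.1]
opening: 0.302
grip_force: 0.0
t: 20.8
eef_pos: [636.9, -258.5, 335.1]
tcp_rot: [3.14, 0.001, 1.541]
ft_force: [0.7, 0.8, 0.3]
opening: 0.456
grip_force: 0.0
side knob_1 [([679.5, -4.6], 0.57), ([668.3, 4.4], 0.47), ([621.3, -36.8], 0.45), ([651.2, -2.4], 0.44)]
side tip_handle [([705.9, -221.8], 0.78), ([447.7, 358.2], 0.67)]
side glue_bottle [([441.1, -157.4], 0.95), ([855.4, -213.0], 0.62)]
side bottle_cell [([655.1, 93.4], 0.64)]
side filler_tin [([686.2, 192.4], 0.96), ([792.3, -340.7], 0.5)]
top knob_1 [([681.4, 33.2], 0.7), ([618.8, 39.1], 0.58), ([614.6, -31.5], 0.54), ([646.5, 12.2], 0.5), ([645.8, 32.9], 0.46), ([680.9, 3.3], 0.43)]
top tip_handle [([643.0, -177.0], 0.73), ([617.7, -102.8], 0.38)]
top glue_bottle [([837.2, -198.0], 0.88), ([440.5, -157.8], 0.76)]
top bottle_cell []
top filler_tin [([670.2, 200.2], 0.88), ([666.3, -29.6], 0.66)]
wrist knob_1 []
wrist tip_handle [([638.1, -204.5], 0.77)]
wrist glue_bottle [([838.0, -197.0], 0.77), ([449.3, -161.4], 0.68)]
wrist bottle_cell []
wrist filler_tin []
```

```bash
python3 -m inch '[[[0.26,-0.55,0],0,-1],[[0.26,-0.55,0],0,-1],[[0.26,-0.55,0],0,-1],[[0.26,-0.55,0],0,-1],[[0.26,-0.55,0],0,-1],[[0.28,-0.57,0],0,-1],[[0,0,0.5],0,-1],[[0,0,0.5],0,-1],[[0,0,0.5],0,-1],[[0,0,0],0,-1]]'
python3 -c "
from h import *
w=eyes.read_camera('wrist');t=eyes.read_camera('top');s=eyes.read_camera('side');save(w,'w6.png')
for p in(w,t,s):
  print([(np.round(r['centre']),atz(p,r['centre'],0)[:2].tolist(),round(r['score'],2)) for r in eyes.spot_point('glue_bottle',p)[:2]])
# red cap pixels -> nozzle top
for p in (w,t,s):
  h=cv2.cvtColor(p['pixels'],cv2.COLOR_RGB2HSV);m=cv2.inRange(h,(0,170,70),(6,255,255))|cv2.inRange(h,(174,170,70),(180,255,255))
  n,l,st,c=cv2.connectedComponentsWithStats(m)
  print([(c[i][::-1].round().tolist(),int(st[i,4]),atz(p,c[i][::-1],150)[:2].tolist()) for i in range(1,n) if st[i,4]>40])"
```

```text
t: 22.95
eef_pos: [439.8, -156.6, 241.8]
tcp_rot: [-3.139, -0.001, 1.541]
ft_force: [0.8, -0.6, 0.2]
opening: 0.994
grip_force: 0.0
[(array([177., 284.]), [448.4, -159.6], 0.7)]
[(array([140., 366.]), [836.2, -197.9], 0.69), (array([301., 356.]), [436.4, -161.8], 0.6)]
[(array([206., 265.]), [849.4, -222.4], 0.96), (array([255., 387.]), [447.8, -175.2], 0.69)]
[([45.0, 187.0], 918, [378.7, -29.5]), ([221.0, 274.0], 53, [436.9, -166.3])]
[([54.0, 394.0], 123, [988.4, -237.5]), ([117.0, 380.0], 228, [845.4, -202.4]), ([271.0, 546.0], 432, [509.1, -530.5]), ([292.0, 240.0], 99, [474.6, 105.0]), ([304.0, 365.0], 77, [446.7, -155.5]), ([341.0, 284.0], 335, [374.3, 14.6])]
[([54.0, 304.0], 60, [1504.6, -1525.7]), ([151.0, 261.0], 134, [888.2, -264.5]), ([208.0, 391.0], 79, [436.2, -140.7]), ([277.0, 323.0], 153, [443.1, 161.3]), ([315.0, 396.0], 316, [296.4, 185.0])]
```

View pics/w6.png

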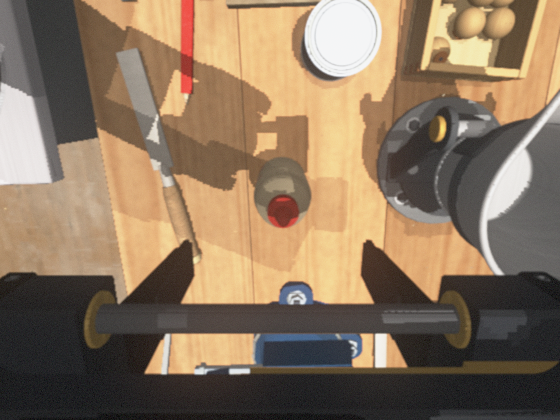

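The wrist view shows the bottle's red cap at about (212,284), near (443,−159), between the open fingers. The knobs in the cell are visible at the top right. I'll lower and grip above mid-height, so the nozzle clears the gripper body.

```bash
python3 -m inch '[[[-0.03,0.05,0.4],0,-1],[[0,0,0.42],0,-1],[[0,0,0.42],0,-1],[[0,0,0.42],0,-1],[[0,0,0.4],0,-1],[[0,0,0.4],0,-1],[[0,0,0],0,1],[[0,0,0],0,1],[[0,0,0],0,1],[[0,0,0],0,1]]'
```

```text
t: 24.5
eef_pos: [443.7, -159.0, 95.9]
tcp_rot: [3.14, 0.001, 1.541]
ft_force: [0.6, 0.6, 1.0]
opening: 0.637
grip_force: 0.3
```

```bash
python3 -m inch '[[[0,0,0],0,1],[[0,0,0],0,1],[[0,0,-0.1],0,1],[[0,0,-0.3],0,1],[[0,0,-0.4],0,1],[[0,0,-0.4],0,1],[[0,0,-0.4],0,1],[[0,0,-0.4],0,1],[[0,0,-0.2],0,1],[[0,0,0],0,1]]'
python3 -c "
from h import *
t=eyes.read_camera('top');s=eyes.read_camera('side');w=eyes.read_camera('wrist')
for c,p in(('t',t),('s',s),('w',w)):
  for n,z in(('bottle_cell',7),('knob_cell',7),('filler_tin',7)):print(c,n,[(np.round(r['centre']),atz(p,r['centre'],z)[:2].tolist(),round(r['score'],2)) for r in eyes.spot_point(n,p)[:2]])
for r in eyes.cut_out('crate',t)[:1]:
    k=r['mask'].astype(np.uint8);k=cv2.morphologyEx(k,cv2.MORPH_OPEN,np.ones((5,5)));q=cv2.boxPoints(cv2.minAreaRect(cv2.findNonZero(k)));print(q.round(1).tolist(),np.array([atz(t,(v,u),50)[:2] for u,v in q]).mean(0))
e=(t['pixels'][165:255,165:330])
cv2.imwrite('pics/c7.png',cv2.resize(e[...,::-1],None,fx=4,fy=4,interpolation=cv2.INTER_CUBIC))"
```

```text
t: 25.75
eef_pos: [443.4, -158.8, 227.5]
tcp_rot: [3.141, 0.0, 1.541]
ft_force: [0.6, -0.0, -2.9]
opening: 0.621
grip_force: 30.0
t bottle_cell [(array([213., 247.]), [653.4, 102.9], 0.73), (array([228., 298.]), [615.1, -23.7], 0.24)]
t knob_cell [(array([218., 286.]), [640.3, 5.5], 0.85), (array([227., 272.]), [619.0, 41.8], 0.64)]
t filler_tin [(array([205., 209.]), [674.9, 196.9], 0.8)]
s bottle_cell [(array([281., 251.]), [663.2, 94.2], 0.8), (array([181., 293.]), [861.3, -397.9], 0.36)]
s knob_cell [(array([266., 278.]), [643.0, 14.3], 0.75)]
s filler_tin [(array([306., 217.]), [672.3, 201.4], 0.78)]
w bottle_cell []
w knob_cell [(array([ 19., 466.]), [647.2, 5.7], 0.63), (array([210., 277.]), [442.0, -199.3], 0.16)]
w filler_tin []
[[179.0, 228.39999389648438], [183.0, 182.3000030517578], [310.8999938964844, 193.60000610351562], [306.8999938964844, 239.6999969482422]] [655.05  104.025]
```

View pics/c7.png

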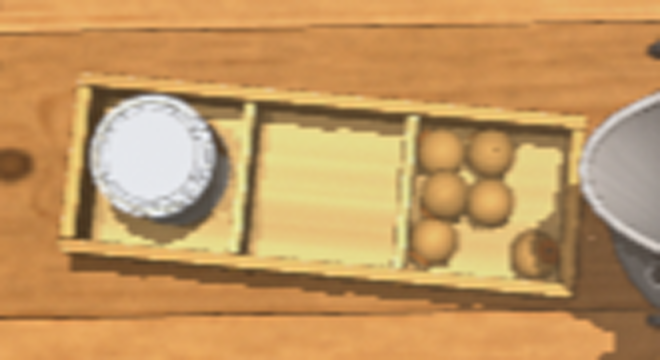

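The crop shows all six knobs in the end cell. The middle cell is empty, with its rim centre at about crop (183,326), world (654,101), and the tin is in the far cell. I'll carry the bottle over.

```bash
python3 -m inch '[[[0.3,0.2,0],0,1],[[0.5,0.4,0],0,1],[[0.6,0.45,0],0,1],[[0.6,0.45,0],0,1],[[0.6,0.45,0],0,1],[[0.6,0.45,0],0,1],[[0.6,0.45,0],0,1],[[0.4,0.33,0],0,1],[[0.23,0.2,0],0,1],[[0,0,0],0,1]]'
python3 -m inch '[[[0,0,0.2],0,1],[[0,0,0.3],0,1],[[0,0,0.3],0,1],[[0,0,0],0,1],[[0,0,0],0,1],[[0,0,0],0,1],[[0,0,0],0,1],[[0,0,0],0,1],[[0,0,0],0,1],[[0,0,0],0,1]]'
python3 -c "
from h import *
t=eyes.read_camera('top');s=eyes.read_camera('side')
for c,p in(('t',t),('s',s)):
  for n,z in(('glue_bottle',82),('bottle_cell',7)):print(c,n,[(np.round(r['centre']),atz(p,r['centre'],z)[:2].tolist(),round(r['score'],2)) for r in eyes.spot_point(n,p)[:3]])
e=s['pixels'][120:330,150:350]
cv2.imwrite('pics/c8.png',cv2.resize(e[...,::-1],None,fx=2.8,fy=2.8,interpolation=cv2.INTER_CUBIC))"
```

```text
t: 27.65
eef_pos: [654.2, 101.7, 226.5]
tcp_rot: [-3.141, 0.0, 1.543]
ft_force: [-0.5, 0.1, -2.3]
opening: 0.629
grip_force: 30.0
t: 28.9
eef_pos: [653.9, 100.9, 179.2]
tcp_rot: [3.142, 0.0, 1.541]
ft_force: [0.7, -0.2, -1.6]
opening: 0.629
grip_force: 30.0
t glue_bottle [(array([139., 364.]), [814.8, -178.9], 0.91), (array([205., 398.]), [659.5, -251.2], 0.44)]
t bottle_cell []
s glue_bottle [(array([254., 253.]), [655.6, 91.7], 0.91), (array([208., 262.]), [762.1, -90.0], 0.47)]
s bottle_cell [(array([283., 253.]), [655.3, 96.6], 0.72), (array([304., 218.]), [675.7, 195.7], 0.7)]
```

View pics/c8.png

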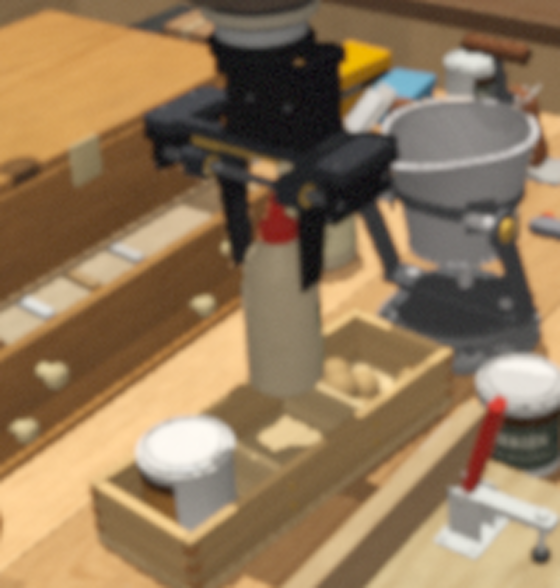

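The bottle hangs upright over the empty middle cell, with its base at crop (285,375). The jug stands upright. I'll lower it.

```bash
python3 -m inch '[[[0.02,0,0.2],0,1],[[0.02,0,0.25],0,1],[[0,0,0.25],0,1],[[0,0,0.25],0,1],[[0,0,0.15],0,1],[[0,0,0.06],0,1],[[0,0,0.04],0,1],[[0,0,0.03],0,1],[[0,0,0.02],0,1],[[0,0,0],0,1]]'
```

```text
t: 30.45
eef_pos: [654.0, 103.3, 104.3]
tcp_rot: [3.141, 0.0, 1.541]
ft_force: [0.1, -1.0, -2.1]
opening: 0.627
grip_force: 30.0
```

```bash
python3 -m inch '[[[0,0,0.02],0,1],[[0,0,0.02],0,1],[[0,0,0],0,1],[[0,0,0],0,0.1],[[0,0,0],0,-0.3],[[0,0,0],0,-0.9],[[0,0,0],0,-0.9],[[0,0,0],0,-0.9],[[0,0,0],0,-0.9],[[0,0,0],0,-0.9]]'
python3 -m inch '[[[0,0,-0.2],0,-0.9],[[0,0,-0.3],0,-0.9],[[0,0,-0.5],0,-0.9],[[0,0,-0.8],0,-0.9],[[0,0,-0.9],0,-0.9],[[0,0,-0.5],0,-0.9],[[-0.3,-0.9,0],0,-0.9],[[-0.3,-0.9,0],0,-0.9],[[0,-0.9,0],0,-0.9],[[0,0,0],0,-0.9]]'
python3 -c "
from h import *
t=eyes.read_camera('top');s=eyes.read_camera('side')
for c,p in(('t',t),('s',s)):
  for n,z in(('glue_bottle',7),('bottle_cell',7),('knob_1',22),('tip_handle',259),('filler_tin',7),('wax_tin',0)):print(c,n,[(atz(p,r['centre'],z)[:2].tolist(),round(r['score'],2)) for r in eyes.spot_point(n,p)[:6]])
e=np.hstack([cv2.resize(s['pixels'][120:330,170:350],(400,466)),cv2.resize(t['pixels'][130:280,165:294],(400,466))])
cv2.imwrite('pics/c9.png',e[...,::-1])"
```

```text
t: 31.7
eef_pos: [654.0, 103.3, 101.8]
tcp_rot: [-3.142, 0.0, 1.541]
ft_force: [-1.0, 0.1, -0.3]
opening: 0.947
grip_force: 0.0
t: 32.95
eef_pos: [488.3, 72.1, 296.0]
tcp_rot: [3.14, -0.0, 1.541]
ft_force: [0.8, 0.4, -0.2]
opening: 0.954
grip_force: 0.0
t glue_bottle [([652.0, 105.6], 0.97), ([832.5, -193.5], 0.56), ([655.1, -108.6], 0.17)]
t bottle_cell [([654.7, 103.9], 0.95)]
t knob_1 [([644.9, 25.3], 0.68), ([614.2, -25.2], 0.66), ([678.2, 2.9], 0.6), ([624.9, 39.0], 0.58), ([655.5, 11.3], 0.57)]
t tip_handle [([640.4, -200.9], 0.65)]
t filler_tin [([677.2, 188.0], 0.88)]
t wax_tin [([503.4, -10.5], 0.68)]
s glue_bottle [([843.9, -203.0], 0.81), ([654.3, 99.8], 0.74)]
s bottle_cell [([648.8, 106.0], 0.65)]
s knob_1 [([675.5, -3.1], 0.63), ([651.9, -14.8], 0.58), ([672.1, -6.7], 0.49), ([620.0, -29.7], 0.42)]
s tip_handle [([359.7, 286.3], 0.71), ([635.1, -209.9], 0.69)]
s filler_tin [([678.4, 195.9], 0.68)]
s wax_tin [([509.8, -19.7], 0.68), ([688.4, 191.3], 0.54)]
```

View pics/c9.png

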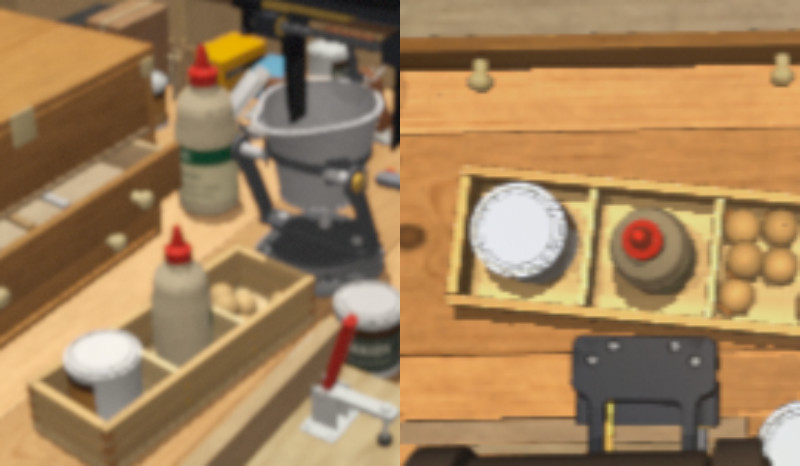

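The bottle stands upright in the middle cell at crop (180,310) in the left half and (653,247) in the right. The knobs are in the end cell, the tin is in place, the jug is upright and the arm is clear, so I'm handing in.

```bash
python3 -c "
from cell import env
print(env.job_done())"
```

```text
the job is handed in; nothing more can be done
None
```

I handed the job in at about 33 s with all six knobs in the end cell, the glue bottle standing upright in the middle cell, the jug back upright, and the crate and both tins where they were; hand-in returned no verdict, so this rests on the last camera views.

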